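Build up a chuck on a scribing machine: slide on the plate, seat the hub and the end cap

TASK

Slide the dark chuck plate along the loading deck, without lifting it off the deck, until it drops fully home over the brass spigot. Then seat the aluminium flanged hub, flange face down, on the plate's copper register, and last the blue end cap, flange face down, on the hub's brass register, each fully home and flush; set them down rather than dropping them. Leave the bottle, jar, tin and gauge block where they are.

Things in the scene. Friction and masses are not known exactly. Their poses are not given: they have to be found in the camera images.
- station: Fixed assembly station, placed and turned differently each time. Origin: on the brass spigot's vertical axis, at table level (z up; the deck lies to its +y). Spigot: 52 mm diameter, bevelled to 46 mm at its top at z = 29 mm; it stands 6.5 mm above a flat round shoulder, 122 mm diameter, at z = 22.5 mm. A black block, 50 mm high, stands at y -122..-87, x -70..70 mm.
- deck (a point): Middle of the pale loading deck's flat top: station x = 0, y = +186, z = 30 mm; axes as the station's. The deck is 250 mm wide in x and runs from station y = 61.5 to 310 mm; the far end is open. The plate slides along it towards -y to the spigot.
- mouth (a point): Where the straight channel between the blue guide rails begins: station x = 0, y = +110, z = 30 mm; axes as the station's. Rails stand 10 mm above the deck, inner faces at x = +-63 mm for station y -30..110 mm; from y = 110 to 180 mm they flare to x = +-115 mm, then side lips at x = +-118 mm run to y = 310 mm.
- sensor_head (a point): Middle of the black sensor head (34 x 50 x 30 mm) on an aluminium post, part of the station: station x = 122, y = -45, z = 75 mm; post 20 mm diameter.
- chuck_plate: Dark grey flanged plate, about 0.5 kg, starts face down on the deck. Origin: centre of underside, z up. Flange 120 mm diameter, 14 thick; blind recess below, 56 mm diameter, 8 deep; copper register on top, 80 mm diameter (74 at its bevel), 8 high. Slid along station x = 0 it rides over the spigot and drops 7.5 mm when centred; home, its origin is on the axis at station z = 22.5 mm, 2 mm radial play.
- hub: Bare aluminium flanged hub, about 0.35 kg, starts flange down on the table. Origin: centre of underside, z up. Flange 100 mm diameter, 14 thick; blind recess below, 84 mm diameter, 9.5 deep; boss 44 mm diameter from z = 14 to 42 mm (grip here); brass register on it, 28 mm diameter (23 at its bevel), 7 high. Home on the plate its origin is 14 mm above the plate's, same axis, 2 mm radial play.
- end_cap: Blue end cap, about 0.1 kg, starts flange down on the table. Origin: centre of underside, z up. Flange 56 mm diameter, 12 thick; blind recess below, 32 mm diameter, 8.5 deep; round knob 24 mm diameter from z = 12 to 40 mm (grip here). Home on the hub its origin is 42 mm above the hub's, same axis, 2 mm radial play.
- wash_bottle: Bystander: pale bottle with red cap and blue label, 48 mm diameter, 150 mm high, upright on the far side (+x) of the hub. Origin: centre of its underside.
- screw_jar: Bystander: glass jar with grey lid, 50 mm diameter, 55 mm high, on the robot's side (-x) of the hub. Origin: centre of its underside.
- grease_tin: Bystander: tin with yellow label, 54 mm diameter, 65 mm high, on the far side (+x) of the end cap. Origin: centre of its underside.
- gauge_block: Bystander: steel block 50 x 35 x 30 mm on the robot's side (-x) of the end cap. Origin: centre of its underside.
There are look-alikes about, which are no part of the job. There is more than one size of the chuck_plate; the job needs the largest.

How it is judged:
By the outcome, as a careful person would: the job done as asked, in the order asked, and still so for the second after the job is handed in, with the robot touching nothing.
It also fails if it takes over 72 s, if anything falls off the work surface, if the arm or the gripper's body presses on something with over 40 N, if the wrist force passes 120 N, or if a joint passes its speed limit or range.

ROBOT

A 6-joint arm with a two-finger parallel gripper is mounted at the origin on the work surface. World frame = base frame: x ahead of the robot, y to its left, z up, the work surface at z = 0. Lengths are in m, angles in rad, forces in N, time in s.
With the tool pointing down it reaches from about 0.35 to 0.775 m from the base axis. Payload 5.5 kg.
Tool frame: the origin (TCP) lies midway between the tips of the shut fingers; the grasp point (between the pads) lies grip_point_offset behind it (grip_point_offset is the distance from the TCP to the grasp point, in m); z points along the fingers, y is the direction in which the jaws open and shut (so a half turn about z gives the same grasp; the last joint's range is limited). The gripper opens to 85 mm and grips with 20 to 120 N. Pads are 22 mm wide; open, the fingers measure 114 mm over their backs; the gripper's body (76 mm by 85 mm) begins 54 mm behind the grasp point. The pads swing forward as they close: fully open they stand 13 mm farther back than shut.
Start: joints at [1.197, 0.313, 0.046, 1.304, 0, 1.431], TCP at [0.133, 0.559, 0.198] pointing down, gripper open.
Joint ranges: [-2.76, 2.76], [-0.86, 1.69], [-1.03, 1.26], [-2.2, 2.34], [-1.47, 1.5], [-3.14, 3.14]. Speed limits (rad/s): [2.57, 2.57, 3.14, 3.14, 3.14, 3.14].

INTERFACE

Orientations are given as a unit quaternion [w, x, y, z].
In Python, from workcell import * gives the robot as it stands.
- The arm moves only by the tool send_rows, never from a script. Its argument "series" is one flat list of numbers, 7 for each row, row after row: the shift along the tool's x, y, z in cm, then the turn, a rotation vector about the tool's x, y, z in degrees, then the opening, from 0 (shut) to 1 (fully open). A call has 1 to 10 rows; each row is the pose to reach, as a shift and turn from the pose commanded when the call began, along the tool's axes at that moment; what a row does not reach only later rows make up. A row lasts 1/12 s, in which the tool goes at most 41.7 mm and 7.16 degrees, less where a joint would pass 70% of its speed; a pose out of reach is approached as far as the arm can. A call with a gripper value outside its range is refused whole. The fingers move at their own pace and stop on an object; "newtons" is the grip in N (left out, the last holds). Time passes only in rows, so rows that repeat a pose let the fingers close. It gives the time, the measured TCP pose, the force and the opening at its end, in the units of the state.
- get_state(): the state, without advancing time (a new reading comes with each control period).
- read_camera(name): name is "scene" or "top" or "wrist"; returns the picture (384x512x3 uint8, blue, green, red); there is no depth.
- camera_info(name): a dict with "K" (3x3 intrinsics, pixels), "xyz" and "attitude" of the camera in the world. Camera axes: x right, y down, z forward; pixel columns grow to the right and rows downward; lengths in m; the calibration is good to about 2 mm. The wrist camera is an equidistant fisheye: a pixel r from the principal point sees the ray r / f radians off the axis. A picture is of the moment at which its call begins: read the wrist's pose just before it. camera_info takes no time and is no camera call; for the wrist camera it gives the pose at the moment of the call.
- hand_in(): hands the job in, once; it reports no verdict.
Trained networks look in the newest picture that a camera, given by its name, has taken for a name from the list of things; names that differ only in an ending like _2 or _b are one class to them, and where a whole thing is asked for, a point or a joint stands for the part that bears it (a point fixed in the world has none). Each returns a list of dicts, best first, with "p" (0 to 1); they miss things now and then, are a little off and sometimes report something else, mostly with a low value. They report only what shows in the picture. A call takes as long as a camera call. They do not tell look-alikes from the thing itself.
- silhouettes(camera, label): "pixels" (384x512 bool, what is visible of it) and "box" ([left, top, width, height] in pixels, round what is visible of it).
The state is a dict: "clock": time; "joint_pos": joint angles; "qvel": joint speeds; "tau": joint torques, N m; "tcp_pos": TCP position; "orientation": TCP orientation; "wrist_force": force on the tool from outside, world axes, zero at the start; "ft_torque": the same for the moment, N m; "finger_gap": finger opening in m.
Only numpy, scipy, OpenCV 4.12 (cv2) and the standard library are available. Lean on these libraries where they do the work, as an engineer would, in place of code of your own. Each camera call takes 0.05 s, during which the arm holds its last target. There are 200 camera calls.

## Working session

There is one attempt and no reset: what is moved stays moved. The work goes in short steps, Python scripts to look and compute and a tool call to move; the robot and the scene stay as the last step left them, time stands still between calls to the robot, and variables do not carry over. Pictures are saved under pics/ and viewed, about 8 in all and at most 12, crops included, and the job is handed in when it is done.

Besides the shell and the picture viewer there is one more tool, called after ">>>" as name(argument=value, ...), one argument or row to a line, values as JSON. send_rows: Moves the arm, as the interface text tells. Its arguments: {"type":"object","properties":{"series":{"type":"array"},"newtons":{"type":"number"}},"required":["series"]}

```bash
ls; mkdir -p pics
python3 - <<'E'
from workcell import *
import cv2, numpy as np
s=get_state(); print(s)
for c in ["scene","top","wrist"]:
    print(c,camera_info(c)); cv2.imwrite(f"pics/{c}0.png",read_camera(c))
E
```

```text
pics
{'clock': 0.0, 'joint_pos': array([ 1.19741139e+00,  3.14006871e-01,  4.49596364e-02,  1.30360463e+00,
       -9.73385351e-06,  1.43120149e+00]), 'qvel': array([ 3.44066749e-04, -1.99764918e-03,  7.04278564e-04,  7.08212241e-04,
       -3.38890771e-05, -2.38381621e-03]), 'tau': array([ 9.89847103e-04, -4.80623066e+01,  2.98532313e+01,  1.91498600e-02,
       -1.84236646e-04,  3.10327630e-07]), 'tcp_pos': array([0.13300225, 0.55880503, 0.19669735]), 'orientation': array([-2.30654725e-04,  1.16628959e-01,  9.93175123e-01, -8.98651702e-04]), 'wrist_force': array([0.01328407, 0.19432134, 0.04919425]), 'ft_torque': array([-0.01842236,  0.01547155,  0.0115383 ]), 'finger_gap': 0.08502806684265997}
scene {'K': array([[374.65421974,   0.        , 255.18376548],
       [  0.        , 374.65421974, 192.03058986],
       [  0.        ,   0.        ,   1.        ]]), 'xyz': array([1.2117961 , 0.14589241, 1.14179565]), 'attitude': array([-0.1635116 ,  0.59498143,  0.75900522, -0.20777904])}
top {'K': array([[393.42577544,   0.        , 246.63399904],
       [  0.        , 393.42577544, 197.76568163],
       [  0.        ,   0.        ,   1.        ]]), 'xyz': array([0.40233578, 0.02959011, 1.05690608]), 'attitude': array([ 0.06840059, -0.66579601,  0.73905339, -0.07640102])}
wrist {'K': array([[297.31863964,   0.        , 254.37672648],
       [  0.        , 297.31863964, 191.97106115],
       [  0.        ,   0.        ,   1.        ]]), 'xyz': array([0.06498021, 0.57527831, 0.37278562]), 'attitude': array([0.11050968, 0.77703289, 0.61367942, 0.08605269])}
```

Run:
```python
import cv2
for c in ["scene","top"]:
    cv2.imwrite(f"pics/{c}0b.png",cv2.resize(cv2.imread(f"pics/{c}0.png"),(800,600),interpolation=cv2.INTER_CUBIC))
```

```text
(no output)
```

View pics/top0b.png

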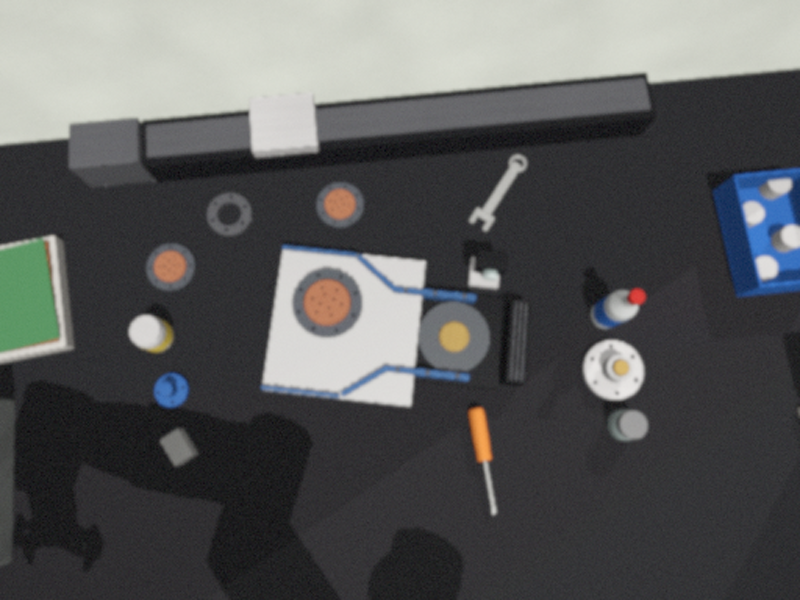

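View pics/scene0b.png

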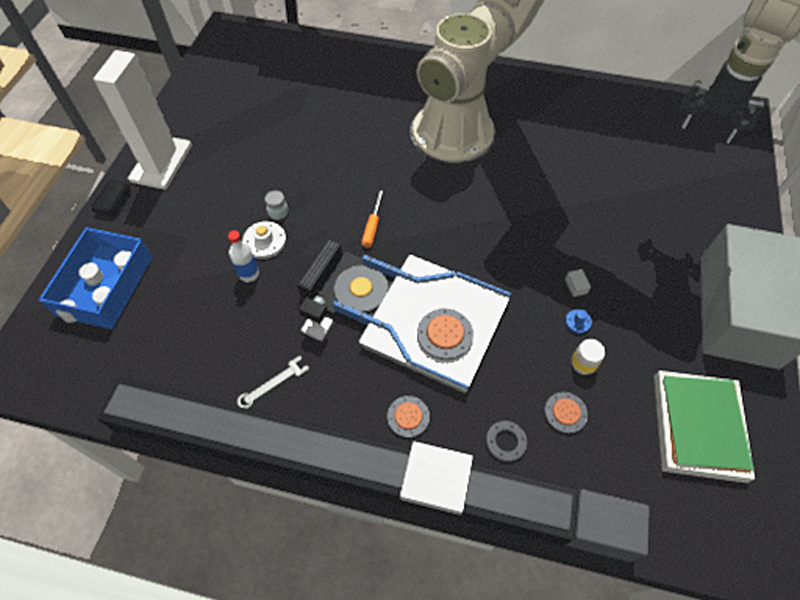

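Both views show the scene. In the top view (800x600) the big plate is on the deck at (327,302), the spigot at (455,337), the hub at (613,370) between bottle and jar, and the blue cap at (171,390) between tin and gauge block. Smaller look-alike plates lie at (340,205) and (170,266), off the deck. Station +y points left, about world +y.

```bash
cat > h.py <<'E'
from workcell import *
import workcell, cv2, numpy as np
from scipy.spatial.transform import Rotation as R
from scipy.optimize import minimize
def rot(q): return R.from_quat(np.roll(q,-1))
def proj(P,info,fish=False):
    p=rot(info["attitude"]).inv().apply(np.atleast_2d(P)-info["xyz"]); K=info["K"]
    if fish:
        rr=np.hypot(p[:,0],p[:,1])+1e-12; th=np.arctan2(rr,p[:,2]); uv=p[:,:2]/rr[:,None]*th[:,None]
    else: uv=p[:,:2]/p[:,2:]
    return uv*[K[0,0],K[1,1]]+[K[0,2],K[1,2]]
def unproj(uv,info,z,fish=False):
    K=info["K"]; uv=(np.atleast_2d(uv)-[K[0,2],K[1,2]])/[K[0,0],K[1,1]]
    if fish:
        th=np.hypot(*uv.T)+1e-12; d=np.c_[uv/th[:,None]*np.sin(th)[:,None],np.cos(th)]
    else: d=np.c_[uv,np.ones(len(uv))]
    d=rot(info["attitude"]).apply(d); return info["xyz"]+d*((z-info["xyz"][2])/d[:,2])[:,None]
SH={"chuck_plate":[(60,0,14),(40,14,20),(37,20,22)],"hub":[(50,0,14),(22,14,42),(13,42,49)],"end_cap":[(28,0,12),(12,12,40)],
"wash_bottle":[(24,0,100)],"screw_jar":[(25,0,55)],"grease_tin":[(27,0,65)]}
A=np.linspace(0,2*np.pi,60)
def render(name,xy,z0,info,fish,S=4):
    m=np.zeros((384*S,512*S),np.uint8)
    for r,a,b in SH[name]:
        P=np.concatenate([np.c_[xy[0]+r/1e3*np.cos(A),xy[1]+r/1e3*np.sin(A),0*A+z0+h/1e3] for h in (a,b)])
        u=(proj(P,info,fish)+.5)*S-.5
        cv2.fillConvexPoly(m,cv2.convexHull((u*16).round().astype(np.int32)),1,shift=4)
    return cv2.resize(m.astype(np.float32),(512,384),interpolation=cv2.INTER_AREA)
def fit(name,xy0,z0,info,mask,fish=False):
    f=lambda q:np.abs(render(name,q,z0,info,fish)-mask).sum()
    r=minimize(f,xy0,method="Nelder-Mead",options=dict(initial_simplex=np.array(xy0)+[[0,0],[.006,0],[0,.006]],xatol=1e-4,fatol=.2))
    return r.x,r.fun/mask.sum()
E
python3 - <<'E'
from h import *
print([k for k in dir(workcell) if k[0]!='_'], getattr(workcell,'grip_point_offset',None))
for c in ("top","scene"):
    im=read_camera(c); I=camera_info(c)
    hsv=cv2.cvtColor(im,cv2.COLOR_BGR2HSV)
    if c=="top":
        # spigot brass
        m=cv2.inRange(hsv,(12,90,90),(32,255,255)); n,l,s,ce=cv2.connectedComponentsWithStats(m)
        for i in range(1,n):
            if s[i,4]>15: print("brass",s[i],ce[i],unproj(ce[i],I,.029)[0],unproj(ce[i],I,.049)[0])
        m=cv2.inRange(hsv,(0,0,170),(180,40,255)); n,l,s,ce=cv2.connectedComponentsWithStats(m)
        for i in range(1,n):
            if 3000<s[i,4]<20000 and s[i,1]>100 :
                pts=np.argwhere(l==i)[:,::-1]; w=unproj(pts,I,.03)[:,:2]; print("deck",s[i],cv2.minAreaRect((w*1000).astype(np.float32)), cv2.boxPoints(cv2.minAreaRect((w*1000).astype(np.float32))))
    for n in SH:
        for d in silhouettes(c,n)[:4]:
            m=d["pixels"].astype(np.float32); b=d["box"]; z0=.03 if n=="chuck_plate" else 0
            ctr=unproj([b[0]+b[2]/2,b[1]+b[3]/2],I,z0+.01)[0]
            if d["p"]<.4: continue
            x,e=fit(n,ctr[:2],z0,I,m); print(c,n,round(d["p"],2),b,x.round(4),"resid",round(e,3))
    for d in silhouettes(c,"gauge_block")[:2]:
        b=d["box"]; print(c,"gauge",round(d["p"],2),b,unproj([b[0]+b[2]/2,b[1]+b[3]/2],I,.015)[0])
E
```

```text
['MotionError', 'camera_info', 'get_state', 'grip_point_offset', 'hand_in', 'read_camera', 'silhouettes'] 0.0187
brass [ 29 155   3  16  24] [ 30.125      161.91666667] [0.77556085 0.5818958  0.029     ] [0.76829899 0.57114957 0.049     ]
brass [ 95 206  16  20 100] [104.72 217.79] [0.60054858 0.38492564 0.029     ] [0.59669195 0.37801186 0.049     ]
brass [281 206  19  19 287] [290.13937282 214.8989547 ] [ 0.55731276 -0.10298076  0.029     ] [ 0.55429737 -0.10040132  0.049     ]
brass [393 231   9   9  63] [396.9047619 234.9047619] [ 0.47564314 -0.37428768  0.029     ] [ 0.4742168  -0.36642942  0.049     ]
brass [300 261  15  35 343] [306.90670554 277.36734694] [ 0.3921518  -0.12520446  0.029     ] [ 0.39234995 -0.12219261  0.049     ]
deck [ 169  160  101  100 5932] ((594.4646606445312, 78.79143524169922), (248.82728576660156, 244.9363555908203), 77.49433135986328) [[447.96204  -16.151657]
 [687.08716  -69.18924 ]
 [740.9673   173.73453 ]
 [501.84216  226.77211 ]]
top chuck_plate 0.86 [93.5, 154.2, 24.7, 31.3] [0.7493 0.3658] resid 1.394
top chuck_plate 0.85 [207.1, 120.2, 27.7, 23
[... 706 characters left out ...]
id 1.11
scene chuck_plate 0.61 [348.4, 252.1, 25.7, 25.7] [0.7277 0.3687] resid 1.122
scene chuck_plate 0.58 [266.9, 200.6, 37.7, 31.0] [0.6324 0.1054] resid 0.057
scene hub 0.76 [157.2, 142.7, 27.1, 23.2] [ 0.4684 -0.3642] resid 0.17
scene end_cap 0.71 [362.3, 198.2, 17.1, 14.6] [0.5151 0.3848] resid 0.063
scene wash_bottle 0.75 [146.1, 149.9, 21.2, 31.6] [ 0.567  -0.3712] resid 0.19
scene screw_jar 0.7 [170.7, 124.0, 15.0, 14.0] [ 0.3756 -0.3698] resid 0.276
scene grease_tin 0.54 [364.7, 220.0, 21.2, 21.0] [0.6128 0.4063] resid 0.199
scene gauge 0.44 [363.2, 175.5, 17.7, 15.1] [0.42765993 0.38139178 0.015     ]
scene gauge 0.37 [189.6, 153.2, 137.2, 98.5] [0.60074968 0.00761323 0.015     ]
```

```bash
cat >> h.py <<'E'
def plan(xyz,yaw):
    """shift cm + rotvec deg in tool axes to bring TCP to xyz, tool down, tool-y at angle yaw (deg, mod 180 nearest)"""
    s=get_state(); C=rot(s["orientation"]); best=None
    for k in (0,180,-180):
        a=np.radians(yaw+k); y=np.array([np.cos(a),np.sin(a),0]); z=np.array([0,0,-1.]); T=R.from_matrix(np.c_[np.cross(y,z),y,z])
        rv=(C.inv()*T).as_rotvec(degrees=True)
        if best is None or np.linalg.norm(rv)<np.linalg.norm(best): best=rv
    d=C.inv().apply(np.array(xyz)-s["tcp_pos"])*100
    print("t",round(s["clock"],2),"tcp",s["tcp_pos"].round(4),"F",s["wrist_force"].round(1),"gap",round(s["finger_gap"],4),"j",s["joint_pos"].round(2)); print("shift cm",d.round(2),"rot",best.round(1))
YAW=-12.5
def st(x,y,z,o=(.5555,-.1028)):
    a=np.radians(YAW); return np.array([o[0]+x*np.cos(a)-y*np.sin(a),o[1]+x*np.sin(a)+y*np.cos(a),z])
E
python3 - <<'E'
from h import *
print(st(.034,.289,.1)); plan(st(.034,.289,.10),YAW)
E
```

```text
[0.65124511 0.1719906  0.1       ]
t 0.95 tcp [0.1332 0.5594 0.1976] F [0.  0.7 0.6] gap 0.0854 j [ 1.2   0.31  0.05  1.3  -0.    1.43]
shift cm [-59.37 -25.69   9.76] rot [ 0.  -0.  89.1]
```

>>> send_rows(
  series=[-59.4,-25.7,5,0,0,89.1,1,-59.4,-25.7,5,0,0,89.1,1,-59.4,-25.7,5,0,0,89.1,1,-59.4,-25.7,5,0,0,89.1,1,-59.4,-25.7,5,0,0,89.1,1,-59.4,-25.7,5,0,0,89.1,1,-59.4,-25.7,5,0,0,89.1,1,-59.4,-25.7,5,0,0,89.1,1,-59.4,-25.7,5,0,0,89.1,1,-59.4,-25.7,5,0,0,89.1,1],
)

```text
clock: 1.78
tcp_pos: [0.4674, 0.3091, 0.1656]
orientation: [0.0, 0.678, 0.735, 0.0]
wrist_force: [0.8, 1.7, 0.2]
finger_gap: 0.0856
```

Run:
```python
from h import *
plan(st(.034,.289,.13),YAW)
```

```text
t 1.78 tcp [0.4674 0.3091 0.1656] F [0.8 1.7 0.2] gap 0.0856 j [ 0.44  0.3  -0.06  1.22  0.    1.93]
shift cm [-15.15  17.22   3.56] rot [ 0.  -0.  17.1]
```

>>> send_rows(
  series=[-15.2,17.2,3.6,0,0,17.1,1,-15.2,17.2,3.6,0,0,17.1,1,-15.2,17.2,3.6,0,0,17.1,1,-15.2,17.2,3.6,0,0,17.1,1,-15.2,17.2,3.6,0,0,17.1,1,-15.2,17.2,3.6,0,0,17.1,1,-15.2,17.2,3.6,0,0,17.1,1,-15.2,17.2,3.6,0,0,17.1,1],
)

```text
clock: 2.45
tcp_pos: [0.651, 0.1726, 0.1283]
orientation: [-0.001, 0.779, 0.627, -0.001]
wrist_force: [-0.5, 0.5, -0.7]
finger_gap: 0.0858
```

Run:
```python
from h import *
plan(st(.034,.289,.06),YAW)
I=camera_info("wrist"); im=read_camera("wrist"); print(I["xyz"],rot(I["attitude"]).as_matrix()[:,2])
cv2.imwrite("pics/w1.png",im)
for d in silhouettes("wrist","chuck_plate"):
    b=d["box"];m=d["pixels"].astype(np.float32); print(d["p"],b)
    if d["p"]>.4: print(fit("chuck_plate",[.6345,.1055],.03,I,m,True))
```

```text
t 2.45 tcp [0.651  0.1726 0.1283] F [-0.5  0.5 -0.7] gap 0.0858 j [0.14 0.53 0.21 1.25 0.   1.92]
shift cm [-0.06  0.05  6.83] rot [-0.1  0.   0.2]
[0.66666198 0.24130571 0.30425433] [-0.06060976 -0.27137386 -0.96056373]
0.9 [195.2, 194.0, 116.4, 112.2]
(array([0.63479782, 0.10346966]), np.float64(0.0465014064697609))
0.75 [268.3, 1.8, 54.7, 8.0]
(array([ 0.71085938, -0.2918125 ]), np.float64(1.0))
0.6 [379.2, 198.6, 61.7, 64.4]
(array([ 0.71085938, -0.2918125 ]), np.float64(1.0))
```

View pics/w1.png

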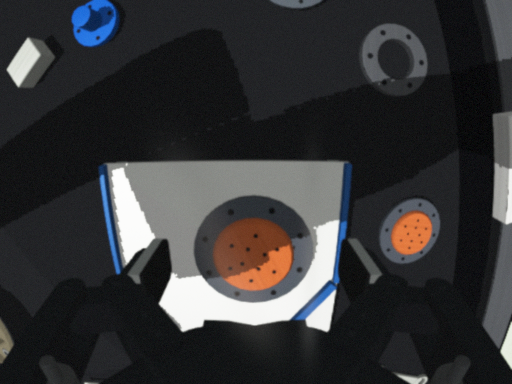

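The wrist view agrees: plate centre about (0.635, 0.104), with the tool behind it (+y side) and the fingers clear. Next I go down behind the plate.

>>> send_rows(
  series=[0,0,4,0,0,0,1,0,0,8,0,0,0,1,0,0,9.4,0,0,0,1,0,0,10.0,0,0,0,1,0,0,10.4,0,0,0,1,0,0,10.7,0,0,0,1,0,0,10.7,0,0,0,1],
)

```text
clock: 3.13
tcp_pos: [0.6513, 0.1749, 0.024]
orientation: [0.001, 0.777, 0.629, 0.001]
wrist_force: [0.8, 0.4, -0.5]
finger_gap: 0.0852
```

Run:
```python
from h import *
plan(st(.0323,.289,.02),YAW)
cv2.imwrite("pics/w2.png",read_camera("wrist"))
```

```text
t 3.13 tcp [0.6513 0.1749 0.024 ] F [ 0.8  0.4 -0.5] gap 0.0852 j [0.14 0.59 0.05 1.02 0.   1.92]
shift cm [-0.28 -0.12  0.4 ] rot [ 0.1 -0.1  0.4]
```

View pics/w2.png

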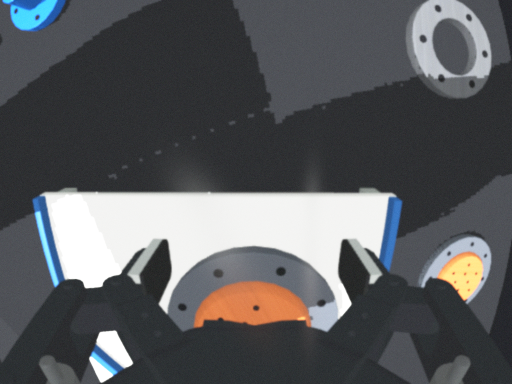

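>>> send_rows(
  series=[-1.0,-0.1,0.3,0,0,0,1,-1.8,-0.1,0.3,0,0,0,1,-2.6,-0.4,0.3,0,0,0,1,-3.5,-0.7,0.3,0,0,0,1,-4.5,-1.05,0.3,0,0,0,1,-5.5,-1.4,0.3,0,0,0,1,-6.5,-1.75,0.3,0,0,0,1,-7.5,-2.1,0.3,0,0,0,1,-8.3,-2.4,0.3,0,0,0,1,-8.3,-2.4,0.3,0,0,0,1],
)

```text
clock: 4.02
tcp_pos: [0.6084, 0.0964, 0.0195]
orientation: [-0.0, 0.778, 0.628, -0.0]
wrist_force: [-0.5, -0.1, -0.6]
finger_gap: 0.0855
```

```bash
cat > look.py <<'E'
from h import *
import sys
def sta(p):
    a=np.radians(YAW); d=np.array(p[:2])-[.5555,-.1028]; return np.array([d[0]*np.cos(a)+d[1]*np.sin(a),-d[0]*np.sin(a)+d[1]*np.cos(a)])
def plate(cams=("top","scene","wrist"),z=.03,lab="chuck_plate",th=.3):
    s=get_state()["tcp_pos"]
    for c in cams:
        I=camera_info(c); read_camera(c)
        for d in silhouettes(c,lab):
            if d["p"]<th: continue
            b=d["box"]; x0=unproj([b[0]+b[2]/2,b[1]+b[3]/2],I,z+.01,c=="wrist")[0][:2]
            x,e=fit(lab,x0,z,I,d["pixels"].astype(np.float32),c=="wrist")
            if e<.5: print(c,round(d["p"],2),x.round(4),"station",sta(x).round(4),"res",round(e,3))
E
python3 - <<'E'
from look import *
plan(st(0,.183,.02),YAW); print(sta(get_state()["tcp_pos"]))
plate()
E
```

```text
t 4.02 tcp [0.6084 0.0964 0.0195] F [-0.5 -0.1 -0.6] gap 0.0855 j [ 0.03  0.5  -0.13  0.94 -0.    1.81]
shift cm [-2.29 -0.87 -0.05] rot [-0.   0.   0.3]
[0.00854477 0.20590424]
scene 0.97 [0.6313 0.1051] station [0.029  0.2194] res 0.421
wrist 0.95 [0.6353 0.1049] station [0.0329 0.22  ] res 0.056
wrist 0.95 [0.8234 0.0832] station [0.2213 0.2396] res 0.434
```

Run:
```python
from look import *
a=read_camera("wrist"); b=cv2.resize(read_camera("scene")[150:250,230:350],None,fx=4,fy=3.84,interpolation=cv2.INTER_CUBIC)[:384]
o=cv2.resize(np.hstack([a,b]),(800,310)); cv2.imwrite("pics/w3.png",o)
```

```text
(no output)
```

View pics/w3.png

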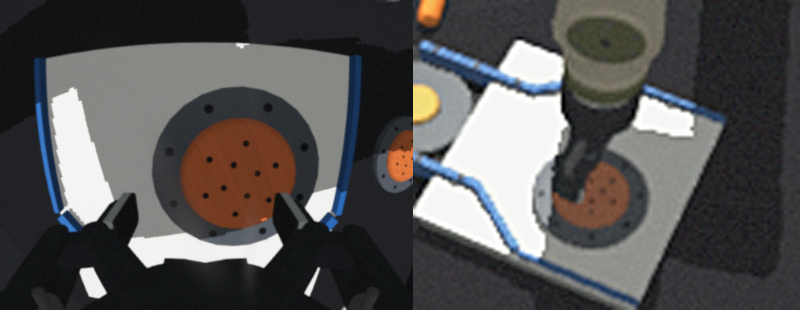

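The plate did not move: the open fingertips sit higher than I assumed, and the right finger passed over the copper register. New plan: straddle the 80 mm register, lower until the fingertips touch the flange, and grip it.

>>> send_rows(
  series=[0,0,-3,0,0,0,1,0,0,-3,0,0,0,1,1.4,2.4,-3,0,0,0,1,1.4,2.4,-3,0,0,0,1,1.4,2.4,-3,0,0,0,1,1.4,2.4,-3,0,0,0,1],
)

```text
clock: 4.92
tcp_pos: [0.6357, 0.1069, 0.0491]
orientation: [-0.0, 0.778, 0.629, -0.0]
wrist_force: [0.4, -0.7, -0.1]
finger_gap: 0.0854
```

Run:
```python
from look import *
plan(np.r_[.6347,.1052,.02],YAW); print(sta(get_state()["tcp_pos"]))
plate(("wrist",))
im=read_camera("wrist"); cv2.imwrite("pics/w4.png",im)
I=camera_info("wrist"); s=get_state()
# projected TCP-y axis points at various depths for fingers check
C=rot(s["orientation"])
for h in (0,-.015,-.03,-.045):
    print(h,proj(s["tcp_pos"]+C.apply([[0,.0425,h],[0,-.0425,h]]),I,True).round(0).tolist())
```

```text
t 4.92 tcp [0.6357 0.1069 0.0491] F [ 0.4 -0.7 -0.1] gap 0.0854 j [ 0.04  0.52 -0.01  1.04  0.    1.82]
shift cm [-0.18 -0.06  2.91] rot [-0.   0.   0.4]
[0.03291679 0.22205093]
wrist 0.97 [0.6352 0.1049] station [0.0329 0.22  ] res 0.016
0 [[319.0, 221.0], [188.0, 221.0]]
-0.015 [[324.0, 230.0], [183.0, 230.0]]
-0.03 [[330.0, 241.0], [177.0, 241.0]]
-0.045 [[337.0, 253.0], [170.0, 253.0]]
```

View pics/w4.png

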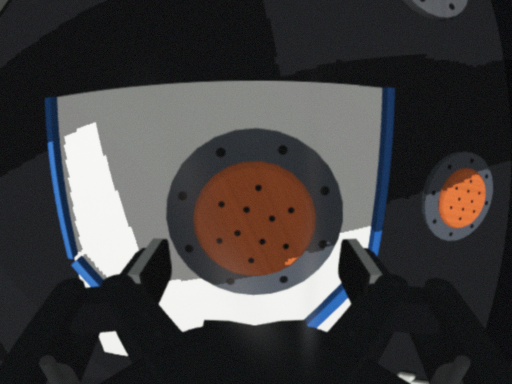

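>>> send_rows(
  series=[-0.2,-0.05,1.5,0,0,0,1,-0.2,-0.05,2.8,0,0,0,1,-0.2,-0.05,3.2,0,0,0,1,-0.2,-0.05,3.5,0,0,0,1,-0.2,-0.05,3.5,0,0,0,1],
)

```text
clock: 5.48
tcp_pos: [0.6345, 0.1047, 0.0141]
orientation: [-0.0, 0.778, 0.629, -0.0]
wrist_force: [0.0, 0.5, -0.0]
finger_gap: 0.0849
```

>>> send_rows(
  series=[0,0,0.2,0,0,0,1,0,0,0.3,0,0,0,1,0,0,0.3,0,0,0,1],
)

```text
clock: 5.73
tcp_pos: [0.6354, 0.1049, 0.0119]
orientation: [0.0, 0.778, 0.629, 0.0]
wrist_force: [0.9, 0.6, 0.0]
finger_gap: 0.0853
```

Run:
```python
from look import *
I=camera_info("wrist"); print(I["xyz"]);im=read_camera("wrist"); cv2.imwrite("pics/w5.png",im)
plate(("wrist",)); print(get_state()["wrist_force"],get_state()["tcp_pos"])
b=read_camera("scene"); b=cv2.resize(b[180:250,240:330],(500,384),interpolation=cv2.INTER_CUBIC)
cv2.imwrite("pics/w5.png",cv2.resize(np.hstack([im,b]),(800,304)))
```

```text
[0.65044216 0.17351994 0.18789465]
wrist 0.72 [0.6352 0.1045] station [0.033  0.2197] res 0.075
[0.13623404 0.04827199 0.12996057] [0.63535884 0.10484464 0.01188496]
```

View pics/w5.png

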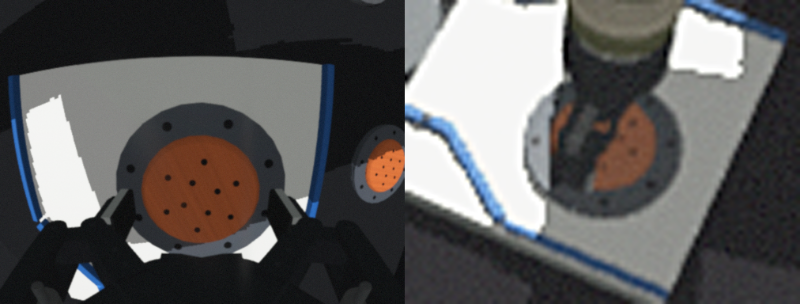

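>>> send_rows(
  series=[0,0,0.2,0,0,0,1,0,0,0.4,0,0,0,1,0,0,0.4,0,0,0,1],
)

```text
clock: 6.18
tcp_pos: [0.6347, 0.1048, 0.007]
orientation: [-0.0, 0.778, 0.629, -0.0]
wrist_force: [0.1, -0.8, -0.2]
finger_gap: 0.0853
```

>>> send_rows(
  series=[0,0,0.2,0,0,0,1,0,0,0.4,0,0,0,1,0,0,0.4,0,0,0,1],
)

```text
clock: 6.43
tcp_pos: [0.6347, 0.1048, 0.0029]
orientation: [-0.0, 0.778, 0.629, -0.0]
wrist_force: [0.8, -0.0, 0.1]
finger_gap: 0.0856
```

>>> send_rows(
  series=[0,0,0.2,0,0,0,1,0,0,0.3,0,0,0,1,0,0,0.3,0,0,0,1],
)

```text
clock: 6.68
tcp_pos: [0.6348, 0.1048, 0.0001]
orientation: [-0.0, 0.778, 0.629, -0.0]
wrist_force: [-0.1, -0.2, 0.1]
finger_gap: 0.0856
```

Run:
```python
from look import *
print(get_state()["wrist_force"],get_state()["tcp_pos"],camera_info("wrist")["xyz"]-get_state()["tcp_pos"]); 
im=read_camera("wrist"); b=read_camera("scene"); b=cv2.resize(b[180:250,240:330],(500,384),interpolation=cv2.INTER_CUBIC)
g=cv2.convertScaleAbs(cv2.resize(im[150:340,90:420],(660,380)),alpha=1.6,beta=20)
cv2.imwrite("pics/w6.png",g)
```

```text
[-0.13858813 -0.16704908  0.1438879 ] [6.34828839e-01 1.04816966e-01 1.42363452e-04] [0.01528819 0.06866911 0.17598941]
```

View pics/w6.png

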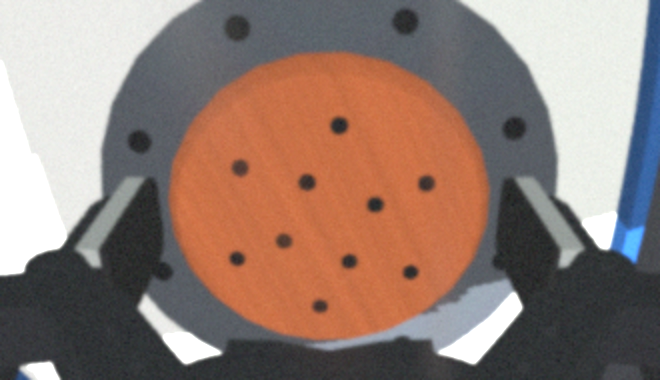

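>>> send_rows(
  series=[0,0,0.2,0,0,0,1,0,0,0.2,0,0,0,1],
)

```text
clock: 6.95
tcp_pos: [0.635, 0.1048, -0.0017]
orientation: [-0.0, 0.778, 0.629, -0.0]
wrist_force: [-0.8, 0.6, -0.1]
finger_gap: 0.0854
```

>>> send_rows(
  series=[0,0,0.2,0,0,0,1,0,0,0.2,0,0,0,1],
)

```text
clock: 7.12
tcp_pos: [0.6353, 0.1048, -0.0028]
orientation: [0.0, 0.778, 0.629, 0.0]
wrist_force: [-1.7, -0.9, 4.5]
finger_gap: 0.0853
```

>>> send_rows(
  series=[0,0,-0.2,0,0,0,1,0,0,-0.2,0,0,0,0.8,0,0,-0.2,0,0,0,0.8,0,0,-0.2,0,0,0,0.8,0,0,-0.2,0,0,0,0.8],
  newtons=25,
)

```text
clock: 7.53
tcp_pos: [0.6349, 0.1049, 0.0001]
orientation: [0.0, 0.778, 0.629, 0.0]
wrist_force: [-4.1, 0.3, 10.1]
finger_gap: 0.0777
```

>>> send_rows(
  series=[-0.5,-0.2,0,0,0,0,0.8,-1.3,-0.5,0,0,0,0,0.8,-2.3,-0.9,0,0,0,0,0.8,-3.3,-1.3,0,0,0,0,0.8,-4.0,-1.6,0,0,0,0,0.8,-4.0,-1.6,0,0,0,0,0.8],
)

```text
clock: 8.03
tcp_pos: [0.6125, 0.0685, 0.0002]
orientation: [0.001, 0.778, 0.628, 0.002]
wrist_force: [1.7, -1.1, 7.8]
finger_gap: 0.078
```

Run:
```python
from look import *
s=get_state();print(s["wrist_force"],s["tcp_pos"],sta(s["tcp_pos"]),s["finger_gap"]); plate(("wrist","scene"))
```

```text
[ 1.66306199 -1.14681876  7.8244024 ] [6.12494085e-01 6.85077504e-02 2.08338554e-04] [0.01856531 0.17958285] 0.07799162454945659
wrist 0.67 [0.6127 0.068 ] station [0.0189 0.1792] res 0.161
```

>>> send_rows(
  series=[-0.8,-0.4,0,0,0,0,0.8,-1.8,-0.8,0,0,0,0,0.8,-2.8,-1.2,0,0,0,0,0.8,-3.8,-1.6,0,0,0,0,0.8,-4.7,-1.85,0,0,0,0,0.8,-4.7,-1.85,0,0,0,0,0.8],
)

```text
clock: 8.73
tcp_pos: [0.5845, 0.0262, 0.0002]
orientation: [0.001, 0.778, 0.628, 0.002]
wrist_force: [0.4, -1.0, 7.8]
finger_gap: 0.0778
```

Run:
```python
from look import *
s=get_state();print(s["wrist_force"],s["tcp_pos"],sta(s["tcp_pos"]),s["finger_gap"])
for c in ("top","scene"):
    I=camera_info(c); im=cv2.imread(f"pics/{c}0.png"); hsv=cv2.cvtColor(im,cv2.COLOR_BGR2HSV)
    m=cv2.inRange(hsv,(12,110,90),(35,255,255)); n,l,q,ce=cv2.connectedComponentsWithStats(m)
    u=proj([.5555,-.1028,.029],I)[0]; i=1+np.argmin(np.hypot(*(ce[1:]-u).T)); print(c,u,ce[i],q[i],unproj(ce[i],I,.029)[0])
    x=unproj(np.argwhere(l==i)[:,::-1],I,.029)[:,:2]; print("area mm2",cv2.minEnclosingCircle((x*1000).astype(np.float32)), np.pi*23**2)
    # station x,y,yaw fit by deck (white) mask edges
    w=cv2.inRange(hsv,(0,0,150),(180,60,255)); n,l,q,ce=cv2.connectedComponentsWithStats(w)
    u=proj(st(.06,.26,.03),I)[0]; lab=l[int(proj(st(-.06,.2,.03),I)[0][1]),int(proj(st(-.06,.2,.03),I)[0][0])]
    P=unproj(np.argwhere(l==lab)[:,::-1],I,.03)[:,:2]*1000
    print("deck",lab,q[lab],cv2.minAreaRect(P.astype(np.float32)))
```

```text
[ 0.37786798 -1.00901312  7.78306434] [5.84516848e-01 2.62475275e-02 1.91378312e-04] [0.00039804 0.13226898] 0.07782397365169245
top [290.15827648 215.57957184] [290.14285714 214.8531746 ] [281 206  19  18 252] [ 0.55743343 -0.10300543  0.029     ]
area mm2 ((557.52978515625, -102.761474609375), 23.9439640045166) 1661.9025137490005
deck 8 [ 168  159  102  101 6232] ((594.7659301757812, 78.16616821289062), (250.84185791015625, 247.37887573242188), 77.68348693847656)
scene [230.62090341 182.95260471] [230.52592593 183.27407407] [224 178  14  12 135] [ 0.55685814 -0.10276312  0.029     ]
area mm2 ((556.948974609375, -102.92400360107422), 24.93161392211914) 1661.9025137490005
deck 64 [ 215  171  111   76 3574] ((580.19921875, 22.497634887695312), (364.7491760253906, 233.57223510742188), 77.59786224365234)
```

>>> send_rows(
  series=[-0.8,0,0,0,0,0,0.8,-2,0,0,0,0,0,0.8,-3.5,0,0,0,0,0,0.8,-5,0,0,0,0,0,0.8,-6.5,0,0,0,0,0,0.8,-8,0,0,0,0,0,0.8,-9.5,0,0,0,0,0,0.8,-10.8,0,0,0,0,0,0.8,-11.6,0,0,0,0,0,0.8,-11.6,0,0,0,0,0,0.8],
)

```text
clock: 9.57
tcp_pos: [0.5595, -0.0879, -0.0005]
orientation: [0.001, 0.778, 0.628, 0.001]
wrist_force: [-0.4, -1.5, 5.6]
finger_gap: 0.0781
```

Run:
```python
from look import *
s=get_state();print(s["wrist_force"],s["ft_torque"],s["tcp_pos"],sta(s["tcp_pos"]),s["finger_gap"]); plate(("wrist","top","scene"))
plan(np.r_[.556,-.103,.0],-12.4)
```

```text
[-0.43966922 -1.47160957  5.58191051] [-0.3439017   0.32538851  0.121178  ] [ 5.59458162e-01 -8.79350162e-02 -5.10920315e-04] [0.00064697 0.01536933] 0.07806198998864526
wrist 0.8 [ 0.5597 -0.0881] station [0.0009 0.0153] res 0.164
t 9.87 tcp [ 5.595e-01 -8.800e-02 -5.000e-04] F [-1.4 -3.7  6.1] gap 0.0778 j [-0.3   0.43 -0.3   0.84 -0.    1.49]
shift cm [-1.54 -0.02 -0.05] rot [0.1 0.1 0.2]
```

>>> send_rows(
  series=[-0.5,0,0,0,0,0,0.8,-0.9,0,0,0,0,0,0.8,-1.2,0,0,0,0,0,0.8,-1.5,0,0,0,0,0,0.8,-1.5,0,0,0,0,0,0.8],
)

```text
clock: 10.28
tcp_pos: [0.5549, -0.1019, -0.0022]
orientation: [-0.0, 0.778, 0.628, -0.001]
wrist_force: [0.8, -1.1, -2.1]
finger_gap: 0.078
```

>>> send_rows(
  series=[0,0,0.2,0,0,0,0.8,0,0,0.4,0,0,0,0.8,0,0,0.6,0,0,0,0.8,0,0,0.6,0,0,0,0.8],
)

```text
clock: 10.62
tcp_pos: [0.5561, -0.1015, -0.0073]
orientation: [0.001, 0.778, 0.628, 0.0]
wrist_force: [1.1, -1.3, 1.3]
finger_gap: 0.0779
```

>>> send_rows(
  series=[0,0,0,0,0,0,1,0,0,0,0,0,0,1,0,0,0,0,0,0,1,0,0,-1.5,0,0,0,1,0,0,-5,0,0,0,1,0,0,-9,0,0,0,1,0,0,-12,0,0,0,1,0,0,-12,0,0,0,1],
)

```text
clock: 11.28
tcp_pos: [0.5596, -0.1023, 0.1194]
orientation: [0.004, 0.778, 0.629, 0.003]
wrist_force: [0.1, -0.6, 0.2]
finger_gap: 0.0852
```

Run:
```python
from look import *
s=get_state();print(s["wrist_force"],s["tcp_pos"],sta(s["tcp_pos"]),s["finger_gap"])
for z in (.0225,.03): print(z); plate(("wrist","top","scene"),z)
im=read_camera("wrist"); b=read_camera("scene"); b=cv2.resize(b[150:230,190:290],(480,384),interpolation=cv2.INTER_CUBIC)
cv2.imwrite("pics/w7.png",cv2.resize(np.hstack([im,b]),(800,310)))
```

```text
[ 0.07600369 -0.58415707  0.15408941] [ 0.5595655  -0.10226039  0.11937563] [0.00385234 0.00140676] 0.08518455938574183
0.0225
wrist 0.64 [ 0.5564 -0.1018] station [0.0007 0.0012] res 0.024
wrist 0.59 [0.8036 0.0867] station [0.2012 0.2387] res 0.289
scene 0.6 [ 0.5534 -0.0989] station [-0.0029  0.0034] res 0.079
0.03
wrist 0.95 [0.7962 0.0853] station [0.1943 0.2357] res 0.296
wrist 0.9 [ 0.5567 -0.1019] station [0.001  0.0012] res 0.071
scene 0.83 [ 0.5576 -0.0995] station [0.0014 0.0037] res 0.081
```

View pics/w7.png

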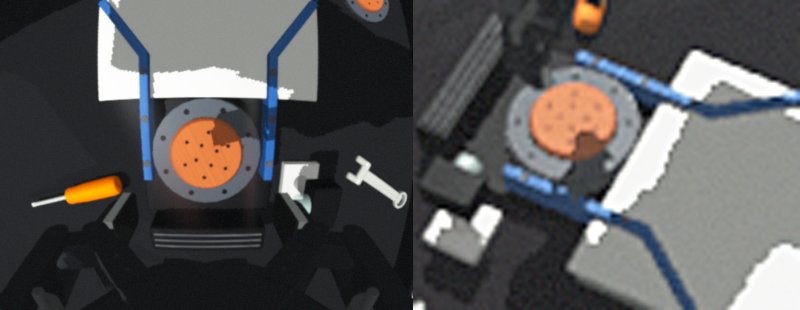

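The plate sits on the spigot. The wrist fit gives (0.5564, -0.1018), and z = 22.5 mm fits far better than 30 mm (residual 0.024 against 0.071), so it is home. On to the hub.

Run:
```python
from look import *
plan(np.r_[.471,-.365,.18],-90)
```

```text
t 11.98 tcp [ 0.5555 -0.1011  0.1122] F [-0.3 -0.1 -0. ] gap 0.0854 j [-0.32  0.33 -0.14  1.1   0.    1.46]
shift cm [-27.58  -2.72  -6.78] rot [-0.   0.  77.9]
```

>>> send_rows(
  series=[-2,0,-4,0,0,7,0.7,-27.6,-2.7,-6.8,0,0,77.9,0.7,-27.6,-2.7,-6.8,0,0,77.9,0.7,-27.6,-2.7,-6.8,0,0,77.9,0.7,-27.6,-2.7,-6.8,0,0,77.9,0.7,-27.6,-2.7,-6.8,0,0,77.9,0.7,-27.6,-2.7,-6.8,0,0,77.9,0.7,-27.6,-2.7,-6.8,0,0,77.9,0.7,-27.6,-2.7,-6.8,0,0,77.9,0.7,-27.6,-2.7,-6.8,0,0,77.9,0.7],
)

```text
clock: 12.82
tcp_pos: [0.4705, -0.3671, 0.1804]
orientation: [0.0, 0.999, 0.051, 0.0]
wrist_force: [0.3, 0.6, -0.5]
finger_gap: 0.0597
```

>>> send_rows(
  series=[0,0,0,0,0,0,0.7,0,0,0,0,0,0,0.7],
)

```text
clock: 12.98
tcp_pos: [0.4712, -0.3654, 0.1804]
orientation: [-0.0, 0.998, 0.058, -0.0]
wrist_force: [0.4, -0.2, 0.4]
finger_gap: 0.0599
```

Run:
```python
from look import *
plan(np.r_[.471,-.365,.18],-90)
plate(("wrist","top"),0.,"hub",.2)
I=camera_info("wrist"); im=read_camera("wrist"); print(proj([.471,-.365,.049],I,True))
cv2.imwrite("pics/w8.png",im)
```

```text
t 12.98 tcp [ 0.4712 -0.3654  0.1804] F [ 0.4 -0.2  0.4] gap 0.0599 j [-0.79  0.36  0.07  1.28  0.    2.23]
shift cm [-0.01 -0.04  0.04] rot [-0.   0.   6.6]
wrist 0.72 [ 0.4749 -0.367 ] station [-0.0215 -0.2754] res 0.042
[[254.12433028 176.08444206]]
```

View pics/w8.png

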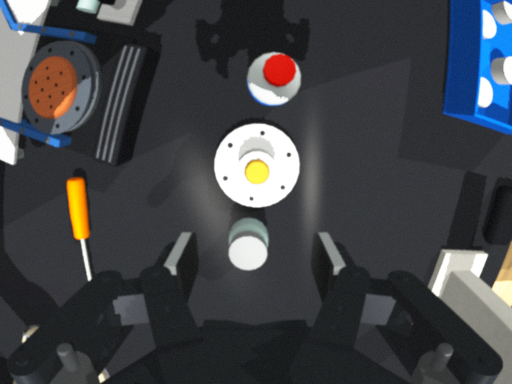

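>>> send_rows(
  series=[0.15,-0.4,4,0,0,6.6,0.7,0.15,-0.4,8,0,0,6.6,0.7,0.15,-0.4,12,0,0,6.6,0.7,0.15,-0.4,15,0,0,6.6,0.7,0.15,-0.4,16.5,0,0,6.6,0.7,0.15,-0.4,17.5,0,0,6.6,0.7,0.15,-0.4,17.5,0,0,6.6,0.7],
)

```text
clock: 13.82
tcp_pos: [0.4712, -0.3597, 0.0032]
orientation: [-0.001, 1.0, -0.001, -0.001]
wrist_force: [-0.6, 0.3, 0.5]
finger_gap: 0.06
```

Run:
```python
from look import *
plan(np.r_[.4747,-.3667,-.025],-90)
plate(("wrist",),0.,"hub",.2)
```

```text
t 13.82 tcp [ 0.4712 -0.3597  0.0032] F [-0.6  0.3  0.5] gap 0.06 j [-0.79  0.48 -0.21  0.89  0.    2.36]
shift cm [0.36 0.71 2.82] rot [-0.2  0.2 -0.1]
wrist 0.94 [ 0.4748 -0.3673] station [-0.0215 -0.2757] res 0.071
```

>>> send_rows(
  series=[0.35,0.75,-0.3,0,0,0,0.7,0.35,0.75,0,0,0,0,0.7,0.35,0.75,1.0,0,0,0,0.7,0.35,0.75,1.8,0,0,0,0.7,0.35,0.75,2.3,0,0,0,0.7,0.35,0.75,2.3,0,0,0,0.7],
)

```text
clock: 14.42
tcp_pos: [0.4745, -0.3674, -0.0195]
orientation: [-0.001, 1.0, -0.002, -0.001]
wrist_force: [1.0, -0.8, 1.2]
finger_gap: 0.0598
```

>>> send_rows(
  series=[0,0,0.3,0,0,0,0.7,0,0,0.5,0,0,0,0.7,0,0,0.5,0,0,0,0.4,0,0,0.5,0,0,0,0.4,0,0,0.5,0,0,0,0.4,0,0,0.5,0,0,0,0.4,0,0,0.5,0,0,0,0.4],
  newtons=40,
)

```text
clock: 15.0
tcp_pos: [0.4763, -0.3683, -0.0215]
orientation: [-0.0, 1.0, -0.001, 0.001]
wrist_force: [-0.9, 2.4, 5.8]
finger_gap: 0.043
```

>>> send_rows(
  series=[0,0,-0.5,0,0,0,0.4,0,0,-1.5,0,0,0,0.4,0,0,-4,0,0,0,0.4,0,0,-7,0,0,0,0.4,0,0,-10,0,0,0,0.4,0,0,-13,0,0,0,0.4,0,0,-13,0,0,0,0.4],
)

```text
clock: 15.58
tcp_pos: [0.4786, -0.3716, 0.1148]
orientation: [0.004, 1.0, -0.002, 0.004]
wrist_force: [1.7, -1.0, -1.7]
finger_gap: 0.0428
```

Run:
```python
from look import *
s=get_state(); print(s["tcp_pos"][2]+.0215)
plate(("wrist","top","scene"),s["tcp_pos"][2]+.0215,"hub",.2)
plan(np.r_[.5564,-.1018,s["tcp_pos"][2]],-90)
plate(("top","scene"),.0225)
```

```text
0.13634273313849515
wrist 0.69 [ 0.4773 -0.3715] station [-0.0182 -0.2793] res 0.227
scene 0.97 [ 0.4773 -0.3616] station [-0.0204 -0.2696] res 0.485
t 15.88 tcp [ 0.4746 -0.3675  0.1054] F [-0.6 -0.7 -3.8] gap 0.0427 j [-0.79  0.41 -0.05  1.12  0.    2.35]
shift cm [  8.1  -26.6   -0.89] rot [-0.2  0.2 -0.2]
top 0.72 [ 0.5577 -0.1019] station [0.0019 0.0013] res 0.065
scene 0.93 [ 0.5548 -0.1003] station [-0.0012  0.0023] res 0.062
```

>>> send_rows(
  series=[1,-3,0,0,0,0,0.4,2.3,-7,0,0,0,0,0.4,3.5,-11,0,0,0,0,0.4,4.8,-15,0,0,0,0,0.4,6,-19,0,0,0,0,0.4,7.2,-23,0,0,0,0,0.4,8,-25.5,0,0,0,0,0.4,8.3,-26.6,0,0,0,0,0.4,8.3,-26.6,0,0,0,0,0.4,8.3,-26.6,0,0,0,0,0.4],
)

```text
clock: 16.92
tcp_pos: [0.5595, -0.1026, 0.1072]
orientation: [0.0, 1.0, -0.001, -0.0]
wrist_force: [-0.2, 0.3, -3.3]
finger_gap: 0.0428
```

Run:
```python
from look import *
s=get_state(); plan(np.r_[.5577,-.1015,.0385],-90)
plate(("wrist","top","scene"),s["tcp_pos"][2]+.0215,"hub",.2)
plan(np.r_[.5577,-.1015,.0385],-90)
```

```text
t 16.92 tcp [ 0.5595 -0.1026  0.1072] F [-0.2  0.3 -3.3] gap 0.0428 j [-0.32  0.34 -0.14  1.09 -0.    2.82]
shift cm [-0.18 -0.12  6.87] rot [ 0.   0.  -0.1]
wrist 0.93 [ 0.5581 -0.1029] station [0.0025 0.0005] res 0.233
t 17.22 tcp [ 0.5593 -0.1042  0.1074] F [ 0.6  0.6 -3.2] gap 0.0428 j [-0.33  0.34 -0.14  1.09 -0.    2.82]
shift cm [-0.16 -0.27  6.89] rot [-0.   0.  -0.3]
```

>>> send_rows(
  series=[-0.15,-0.25,2,0,0,0,0.4,-0.15,-0.25,4.5,0,0,0,0.4,-0.15,-0.25,6,0,0,0,0.4,-0.15,-0.25,6.9,0,0,0,0.4,-0.15,-0.25,6.9,0,0,0,0.4,-0.15,-0.25,6.9,0,0,0,0.4],
)

```text
clock: 17.72
tcp_pos: [0.558, -0.1008, 0.0385]
orientation: [-0.0, 1.0, -0.002, -0.0]
wrist_force: [0.8, 0.2, -4.0]
finger_gap: 0.0428
```

Run:
```python
from look import *
plan(np.r_[.5577,-.1015,.015],-90)
```

```text
t 17.72 tcp [ 0.558  -0.1008  0.0385] F [ 0.8  0.2 -4. ] gap 0.0428 j [-0.32  0.39 -0.24  0.93  0.    2.82]
shift cm [-0.02  0.07  2.35] rot [-0.   0.  -0.2]
```

>>> send_rows(
  series=[0,0.05,0.7,0,0,0,0.4,0,0.05,1.3,0,0,0,0.4,0,0.05,1.6,0,0,0,0.4,0,0.05,1.8,0,0,0,0.4,0,0.05,1.9,0,0,0,0.4],
)

```text
clock: 18.13
tcp_pos: [0.558, -0.1008, 0.0192]
orientation: [-0.0, 1.0, -0.001, -0.0]
wrist_force: [0.3, 0.3, -4.1]
finger_gap: 0.0429
```

>>> send_rows(
  series=[0,0,0.15,0,0,0,0.4,0,0,0.3,0,0,0,0.4,0,0,0.4,0,0,0,0.4,0,0,0.4,0,0,0,0.4],
)

```text
clock: 18.47
tcp_pos: [0.5581, -0.1008, 0.0154]
orientation: [-0.0, 1.0, -0.001, -0.0]
wrist_force: [-0.4, -0.3, -3.8]
finger_gap: 0.0427
```

>>> send_rows(
  series=[0,0,0.1,0,0,0,0.4,0,0,0.2,0,0,0,0.4,0,0,0.2,0,0,0,0.4],
)

```text
clock: 18.72
tcp_pos: [0.5582, -0.1009, 0.015]
orientation: [0.0, 1.0, -0.001, 0.0]
wrist_force: [-2.9, 0.6, 6.1]
finger_gap: 0.0425
```

The hub made contact at exactly the home height (TCP 0.015). I release it and go for the cap.

>>> send_rows(
  series=[0,0,0,0,0,0,0.7,0,0,0,0,0,0,0.7,0,0,0,0,0,0,0.7,0,0,-2,0,0,0,0.7,0,0,-6,0,0,0,0.7,0,0,-10,0,0,0,0.7,0,0,-14,0,0,0,0.7,0,0,-14,0,0,0,0.7,0,0,-14,0,0,0,0.7],
)

```text
clock: 19.47
tcp_pos: [0.5606, -0.1017, 0.1567]
orientation: [0.001, 1.0, -0.001, 0.003]
wrist_force: [-0.8, -0.5, -0.7]
finger_gap: 0.0598
```

Run:
```python
from look import *
plan(np.r_[.518,.382,.16],-90)
for z in (.0365,.0445): print(z); plate(("wrist","scene","top"),z,"hub",.3)
s=get_state();print(s["tcp_pos"],s["wrist_force"])
```

```text
t 19.47 tcp [ 0.5606 -0.1017  0.1567] F [-0.8 -0.5 -0.7] gap 0.0598 j [-0.32  0.31 -0.06  1.2   0.    2.82]
shift cm [ -4.4  -48.36  -0.46] rot [ 0.1 -0.4 -0.2]
0.0365
wrist 0.79 [ 0.5576 -0.1009] station [0.0016 0.0024] res 0.017
scene 0.82 [ 0.5551 -0.1003] station [-0.0009  0.0023] res 0.095
0.0445
wrist 0.96 [ 0.5581 -0.1003] station [0.002 0.003] res 0.073
scene 0.78 [ 0.5595 -0.0984] station [0.003  0.0051] res 0.078
[ 0.55796747 -0.10086234  0.15312425] [ 0.55689776 -0.30673312  0.24460371]
```

>>> send_rows(
  series=[-4.2,-48.3,0,0,0,-70,0.52,-4.2,-48.3,0,0,0,-70,0.52,-4.2,-48.3,0,0,0,-70,0.52,-4.2,-48.3,0,0,0,-70,0.52,-4.2,-48.3,0,0,0,-70,0.52,-4.2,-48.3,0,0,0,-70,0.52,-4.2,-48.3,0,0,0,-70,0.52,-4.2,-48.3,0,0,0,-70,0.52,-4.2,-48.3,0,0,0,-70,0.52,-4.2,-48.3,0,0,0,-70,0.52],
)

```text
clock: 20.9
tcp_pos: [0.5228, 0.3164, 0.1536]
orientation: [0.0, 0.818, 0.575, 0.0]
wrist_force: [1.2, -0.1, -0.4]
finger_gap: 0.0445
```

Run:
```python
from look import *
plan(np.r_[.518,.383,.16],-20)
plate(("top",),.0365,"hub",.3)
```

```text
t 20.9 tcp [0.5228 0.3164 0.1536] F [ 1.2 -0.1 -0.4] gap 0.0445 j [ 0.41  0.4   0.06  1.23 -0.    2.33]
shift cm [ 6.1  -2.7  -0.63] rot [ 0.  -0.   0.2]
top 0.81 [ 0.5581 -0.1019] station [0.0024 0.0014] res 0.042
```

>>> send_rows(
  series=[4,-1.8,0,0,0,0,0.52,6.1,-2.7,0,0,0,0,0.52,6.1,-2.7,0,0,0,0,0.52,6.1,-2.7,0,0,0,0,0.52,6.1,-2.7,0,0,0,0,0.52],
)

```text
clock: 21.42
tcp_pos: [0.5189, 0.3801, 0.1532]
orientation: [0.0, 0.82, 0.572, -0.0]
wrist_force: [-0.7, 0.2, 0.2]
finger_gap: 0.0447
```

Run:
```python
from look import *
plate(("wrist",),.0,"end_cap",.3)
plan(np.r_[.518,.383,.02],-20)
```

```text
wrist 0.63 [0.5193 0.3834] station [-0.1406  0.4668] res 0.052
t 21.52 tcp [0.5192 0.3795 0.1535] F [-0.3 -0.4 -0.6] gap 0.0443 j [ 0.51  0.46  0.16  1.27 -0.    2.43]
shift cm [ 0.29 -0.23 13.35] rot [-0.   0.  -0.3]
```

>>> send_rows(
  series=[0.35,-0.15,4,0,0,0,0.52,0.35,-0.15,8,0,0,0,0.52,0.35,-0.15,11,0,0,0,0.52,0.35,-0.15,12.8,0,0,0,0.52,0.35,-0.15,12.8,0,0,0,0.52,0.35,-0.15,12.8,0,0,0,0.52],
)

```text
clock: 22.02
tcp_pos: [0.5183, 0.3831, 0.0249]
orientation: [-0.0, 0.82, 0.572, -0.001]
wrist_force: [-0.7, -0.2, 0.6]
finger_gap: 0.0443
```

Run:
```python
from look import *
plate(("wrist",),.0,"end_cap",.3)
plan(np.r_[.5192,.3834,-.017],-20)
```

```text
wrist 0.78 [0.5191 0.3826] station [-0.1406  0.466 ] res 0.056
t 22.12 tcp [0.5203 0.3847 0.0276] F [0.2 0.  0.3] gap 0.0444 j [ 0.51  0.54 -0.03  0.99 -0.    2.44]
shift cm [-0.17 -0.07  4.46] rot [ 0.1 -0.1 -0.2]
```

>>> send_rows(
  series=[-0.15,-0.1,1.5,0,0,0,0.52,-0.15,-0.1,3,0,0,0,0.52,-0.15,-0.1,3.9,0,0,0,0.52,-0.15,-0.1,4.3,0,0,0,0.52,-0.15,-0.1,4.3,0,0,0,0.52],
)

```text
clock: 22.53
tcp_pos: [0.5174, 0.3836, -0.0173]
orientation: [-0.0, 0.82, 0.572, 0.0]
wrist_force: [-0.4, 0.3, 0.3]
finger_gap: 0.0446
```

>>> send_rows(
  series=[0,0,0,0,0,0,0.2,0,0,0,0,0,0,0.2,0,0,0,0,0,0,0.2,0,0,0,0,0,0,0.2,0,0,0,0,0,0,0.2],
  newtons=30,
)

```text
clock: 22.95
tcp_pos: [0.5182, 0.3842, -0.0162]
orientation: [0.0, 0.82, 0.572, 0.001]
wrist_force: [-0.0, -0.1, 6.6]
finger_gap: 0.0229
```

Run:
```python
from look import *
plate(("wrist",),.0,"end_cap",.3)
plan(np.r_[.5192,.3834,-.017],-20)
```

```text
wrist 0.79 [0.5181 0.3825] station [-0.1415  0.4657] res 0.38
t 23.05 tcp [ 0.5182  0.3842 -0.0161] F [-0.2 -0.5  6.1] gap 0.0228 j [ 0.51  0.58 -0.09  0.9   0.    2.44]
shift cm [-0.04  0.12  0.09] rot [ 0.1 -0.1 -0.2]
```

>>> send_rows(
  series=[0,0,-0.5,0,0,0,0.2,0,0,-2,0,0,0,0.2,0,0,-5,0,0,0,0.2,0,0,-8.5,0,0,0,0.2,0,0,-12,0,0,0,0.2,0,0,-13.6,0,0,0,0.2,0,0,-13.6,0,0,0,0.2],
)

```text
clock: 23.63
tcp_pos: [0.5198, 0.3851, 0.1239]
orientation: [0.0, 0.82, 0.572, 0.004]
wrist_force: [-0.3, 0.2, -0.5]
finger_gap: 0.0229
```

Run:
```python
from look import *
plate(("wrist",),get_state()["tcp_pos"][2]+.016,"end_cap",.3)
plan(np.r_[.5575,-.1003,.12],-20)
```

```text
wrist 0.69 [0.5196 0.3838] station [-0.1404  0.4673] res 0.357
t 23.73 tcp [0.5173 0.3837 0.1187] F [-0.9  0.5 -0.3] gap 0.0227 j [0.51 0.48 0.1  1.19 0.   2.44]
shift cm [-44.04  20.46  -0.15] rot [ 0.  -0.  -0.2]
```

>>> send_rows(
  series=[-2,1,0,0,0,0,0.2,-5,2.3,0,0,0,0,0.2,-8.6,4,0,0,0,0,0.2,-12.2,5.7,0,0,0,0,0.2,-15.8,7.3,0,0,0,0,0.2,-19.4,9,0,0,0,0,0.2,-23,10.7,0,0,0,0,0.2,-26.6,12.4,0,0,0,0,0.2,-30.2,14,0,0,0,0,0.2,-33.8,15.7,0,0,0,0,0.2],
)

```text
clock: 24.57
tcp_pos: [0.5458, 0.0106, 0.1159]
orientation: [-0.002, 0.82, 0.572, -0.002]
wrist_force: [1.6, -0.5, -1.2]
finger_gap: 0.0231
```

Run:
```python
from look import *
plan(np.r_[.5575,-.1003,.12],-20)
```

```text
t 24.57 tcp [0.5458 0.0106 0.1159] F [ 1.6 -0.5 -1.2] gap 0.0231 j [-0.13  0.3  -0.18  1.1   0.    1.8 ]
shift cm [-10.01   4.92  -0.42] rot [-0.3  0.1 -0.2]
```

>>> send_rows(
  series=[-3,1.4,0,0,0,0,0.2,-6,2.8,0,0,0,0,0.2,-8.5,3.9,0,0,0,0,0.2,-10.3,4.6,0,0,0,0,0.2,-10.3,4.6,0,0,0,0,0.2,-10.3,4.6,0,0,0,0,0.2,-10.3,4.6,0,0,0,0,0.2],
)

```text
clock: 25.15
tcp_pos: [0.5544, -0.0995, 0.1167]
orientation: [-0.002, 0.82, 0.572, -0.001]
wrist_force: [-0.2, -0.3, -1.2]
finger_gap: 0.0233
```

Run:
```python
from look import *
plate(("wrist",),get_state()["tcp_pos"][2]+.016,"end_cap",.3)
plate(("top","scene"),.0365,"hub",.3)
plan(np.r_[.5575,-.1003,.084],-20)
```

```text
wrist 0.79 [ 0.5545 -0.1007] station [-0.0014  0.0019] res 0.369
scene 0.68 [ 0.5531 -0.1002] station [-0.0029  0.002 ] res 0.203
t 25.45 tcp [ 0.5558 -0.0994  0.1185] F [ 0.2 -0.6 -0.9] gap 0.0227 j [-0.32  0.33 -0.13  1.11  0.    1.6 ]
shift cm [-0.03  0.19  3.45] rot [-0.  -0.  -0.1]
```

>>> send_rows(
  series=[-0.05,0.2,1,0,0,0,0.2,-0.05,0.2,2.3,0,0,0,0.2,-0.05,0.2,3.2,0,0,0,0.2,-0.05,0.2,3.4,0,0,0,0.2,-0.05,0.2,3.4,0,0,0,0.2,-0.05,0.2,3.4,0,0,0,0.2],
)

```text
clock: 25.95
tcp_pos: [0.5574, -0.1014, 0.0844]
orientation: [-0.0, 0.82, 0.572, -0.0]
wrist_force: [0.4, 0.3, -1.2]
finger_gap: 0.023
```

Run:
```python
from look import *
plan(np.r_[.5575,-.1003,.0625],-20)
```

```text
t 25.95 tcp [ 0.5574 -0.1014  0.0844] F [ 0.4  0.3 -1.2] gap 0.023 j [-0.32  0.36 -0.18  1.04  0.    1.6 ]
shift cm [ 0.11 -0.03  2.19] rot [-0.  -0.  -0.2]
```

Contact would come at shift ~1.5 if it were misaligned, so I go down in small steps.

>>> send_rows(
  series=[0.1,0,0.6,0,0,0,0.2,0.1,0,1.1,0,0,0,0.2,0.1,0,1.4,0,0,0,0.2,0.1,0,1.6,0,0,0,0.2,0.1,0,1.7,0,0,0,0.2],
)

```text
clock: 26.37
tcp_pos: [0.5575, -0.1005, 0.067]
orientation: [-0.0, 0.82, 0.572, -0.0]
wrist_force: [-0.4, -0.6, -1.5]
finger_gap: 0.0229
```

>>> send_rows(
  series=[0,0,0.15,0,0,0,0.2,0,0,0.3,0,0,0,0.2,0,0,0.4,0,0,0,0.2,0,0,0.4,0,0,0,0.2],
)

```text
clock: 26.7
tcp_pos: [0.5577, -0.1005, 0.0633]
orientation: [-0.0, 0.82, 0.572, -0.0]
wrist_force: [-0.1, 0.4, -0.9]
finger_gap: 0.023
```

>>> send_rows(
  series=[0,0,0.1,0,0,0,0.2,0,0,0.2,0,0,0,0.2,0,0,0.2,0,0,0,0.2],
)

```text
clock: 26.95
tcp_pos: [0.558, -0.1007, 0.0623]
orientation: [0.0, 0.82, 0.572, 0.0]
wrist_force: [-1.5, 1.0, 3.6]
finger_gap: 0.0232
```

Contact came at the home height (0.0625 expected, 0.0623 measured). I release and back off.

>>> send_rows(
  series=[0,0,0,0,0,0,0.5,0,0,0,0,0,0,0.5,0,0,0,0,0,0,0.5,0,0,-2,0,0,0,0.5,0,0,-6,0,0,0,0.5,0,0,-10,0,0,0,0.5,4,0,-12,0,0,0,0.5,8,0,-12,0,0,0,0.5,8,0,-12,0,0,0,0.5,8,0,-12,0,0,0,0.5],
)

```text
clock: 27.78
tcp_pos: [0.5861, -0.0236, 0.1817]
orientation: [0.0, 0.819, 0.574, 0.0]
wrist_force: [0.4, -0.6, 0.9]
finger_gap: 0.0428
```

Run:
```python
from look import *
for z in (.0785,.0855): print("cap",z); plate(("wrist","scene","top"),z,"end_cap",.3)
print("hub"); plate(("wrist",),.0365,"hub",.3); print("plate"); plate(("wrist",),.0225,"chuck_plate",.3)
for n in ("wash_bottle","screw_jar","grease_tin"): print(n); plate(("scene",),0.,n,.3)
s=get_state(); print(s["clock"],s["tcp_pos"],s["wrist_force"])
im=read_camera("wrist"); b=read_camera("scene"); b=cv2.resize(b[60:260,130:400],(518,384),interpolation=cv2.INTER_CUBIC)
cv2.imwrite("pics/w9.png",cv2.resize(np.hstack([im,b]),(800,298)))
```

```text
cap 0.0785
wrist 0.86 [ 0.5577 -0.1017] station [0.0019 0.0015] res 0.065
scene 0.69 [ 0.5559 -0.0997] station [-0.0002  0.0032] res 0.115
scene 0.58 [0.4714 0.3578] station [-0.1818  0.4314] res 0.224
cap 0.0855
wrist 0.88 [ 0.5586 -0.0993] station [0.0023 0.0041] res 0.114
scene 0.48 [ 0.5595 -0.0996] station [0.0032 0.004 ] res 0.128
hub
plate
wash_bottle
scene 0.66 [ 0.5669 -0.3708] station [ 0.0692 -0.2592] res 0.157
screw_jar
scene 0.49 [ 0.3786 -0.3678] station [-0.1153 -0.297 ] res 0.264
grease_tin
scene 0.92 [0.6117 0.4047] station [-0.0549  0.5076] res 0.15
28.8833 [ 0.58541756 -0.02540243  0.18150159] [ 0.20921315  0.21032627 -0.57252826]
```

View pics/w9.png

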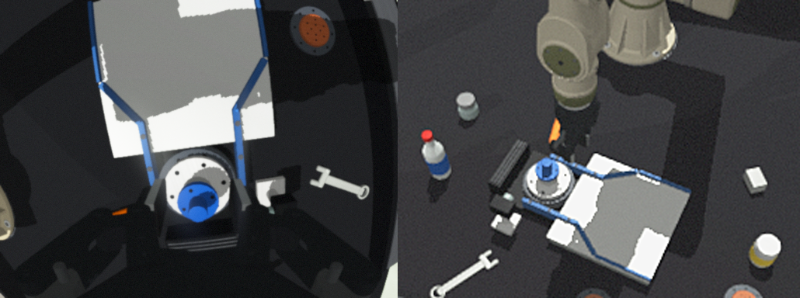

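The stack (plate, hub, cap) is concentric on the station, and the robot is clear of everything. The bystanders are in place.

```bash
python3 -c "
from workcell import *
print(hand_in())"
```

```text
the job is handed in; nothing more can be done
None
```

The job is handed in, with the clock at about 29 s of the 72 s allowed. The chuck plate is on the spigot, the hub is on the plate and the blue cap is on the hub.

- **Plate:** My first try, pushing from behind with open fingers, missed. The fingertips sit about 47 mm behind the TCP when open, so they passed over the plate without touching it. I then gripped the copper register, slid the plate along the channel and lowered it about 7 mm onto the spigot. The wrist-camera fit matched the home height much better than deck height (residual 0.024 against 0.071).
- **Hub:** It was set down and made contact at the home height, within 1 mm. The wrist fit at home was good (residual 0.017) and about 1–2 mm from the plate's fitted centre.
- **Cap:** It was set down and made contact within about 0.2 mm of the expected height. The last wrist and scene fits both favoured home over perched (0.065 against 0.114, and 0.115 against 0.128).
- **Bystanders:** The bottle, jar and tin fit within about 3 mm of their first positions, which is within the cameras' error. I checked the gauge block by eye only.
- **Forces:** The readings printed at the end of each move never exceeded about 11 N.

**Checks that failed or disagreed:** In the final look, the networks did not find the hub or the plate because the cap and fingers hid them, so their last good fits are the earlier ones. The top camera did not find the cap. The scene camera also differed from the wrist camera by 2–4 mm throughout, and its own hub fits did not separate home from perched.

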